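Pin the elbow of a lamp arm

ROBOT

A 7-joint arm with a two-finger parallel gripper is mounted at the origin on the work surface. World frame = base frame: x ahead of the robot, y to its left, z up, the work surface at z = 0. Lengths are in m, angles in degrees, forces in N, time in s.
With the tool pointing down it reaches from about 0.425 to 0.875 m from the base axis. Payload 4.7 kg.
Tool frame: the origin (TCP) lies where the fingers leave the gripper's body, on its centre line; the fingertips stand 70 mm ahead of it and the grasp point (between the pads) lies 51 mm ahead of it (env.tip_reach is the distance from the TCP to the fingertips, in m); z points along the fingers, x is the direction in which the jaws open and shut, and the axes are right-handed (so a half turn about z gives the same grasp; the last joint's range is limited). The gripper opens to 87 mm and grips with 3 to 60 N. Pads are 19 mm wide; open, the fingers measure 117 mm over their backs; the gripper's body (75 mm by 190 mm) begins 51 mm behind the grasp point.
Start: joints at [-73.104, 18.392, -4.016, 83.108, 1.295, 78.541, -3.26], TCP at [0.18, 0.625, 0.292] pointing down, gripper open.
Joint ranges: [-163.93, 163.93], [-17.29, 119.83], [-79.2, 71.16], [3.27, 140.29], [-89.18, 269.18], [5.43, 117.66], [-154.24, 154.24]. Speed limits (degrees/s): [147.25, 147.25, 180, 180, 180, 180, 180].

INTERFACE

Orientations are given as [roll, pitch, yaw] about the fixed x, y, z axes, in that order (R = Rz(yaw) Ry(pitch) Rx(roll)).
In Python, from cell import env, optics, order gives the robot as it stands.
- The arm moves only by the shell command python3 -m creep 'ROWS' [FORCE]. ROWS is JSON, a list of rows, each a list of 7 numbers: the shift along the tool's x, y, z in cm, then the turn, a rotation vector about the tool's x, y, z in rad, then the opening, from 0 (shut) to 1 (fully open). A call has 1 to 20 rows; each row shifts and turns the pose as measured when the row begins, along the tool's axes as they then stand; what a row does not reach is not made up. A row lasts 1/10 s, in which the tool goes at most 50 mm and 8.59 degrees, less where a joint would pass 70% of its speed; a pose out of reach is approached as far as the arm can. A call with a gripper value outside its range is refused whole. The fingers move at their own pace and stop on an object; FORCE is the grip in N (left out, the last holds). Time passes only in rows, so rows that do not move let the fingers close. It gives the time, the measured TCP pose, the force and the opening at its end, in the units of the state.
- env.get_obs(): the state, without advancing time (a new reading comes with each control period).
- optics.read_camera(name): name is "scene" or "top"; returns a dict with "frame" (400x640x3 uint8, blue, green, red), "z_map" (400x640 float32, m along the optical axis (not along the pixel's ray), 0 where there is no reading), "fx", "fy", "cx", "cy" (pixels), "distortion" ([k1, k2, p1, p2, k3] as OpenCV has them; the pictures are not rectified), "R" (3x3) and "t" (3): a world point X has camera coordinates R X + t. Camera axes: x right, y down, z forward; pixel columns grow to the right and rows downward; lengths in m; the calibration is good to about 2 mm. A picture is of the moment at which its call begins.
- order.sign_off(): hands the job in, once; it reports no verdict.
The state is a dict: "time_s": time; "qpos": joint angles; "joint_velocities": joint speeds; "effort": joint torques, N m; "tool_pos": TCP position; "tool_rot": TCP orientation; "force": force on the tool from outside, world axes, zero at the start; "wrist_torque": the same for the moment, N m; "grip_width": finger opening in m.
Only numpy, scipy, OpenCV 4.12 (cv2) and the standard library are available. Lean on these libraries where they do the work, as an engineer would, in place of code of your own. Each camera call takes 0.05 s, during which the arm holds its last target. There are 200 camera calls.

TASK

Put the elbow of the lamp arm on the sloping stand together: swing the loose lower arm in until its eye is fully home between the two ears of the fork, then take the long pin from the rack and thread it down through upper ear, eye and lower ear until its flange lies flat on the upper ear. Then swing the steel keeper fully shut over the flange. Leave the short spare pin in the rack, and the mug and mouse where they are.

Things in the scene. Friction and masses are not known exactly. Their poses are not given: they have to be found in the camera images.
- stand: Wooden stand with a sloping plywood board, 250 mm (x) by 320 mm (y), leaning 25 degrees, high edge away from the robot. Origin at bench height under the board's middle; z up, x towards the high edge. Turned about the vertical by up to 0.3 rad. Fixed.
- fork: White fork fixed on the board, open towards its -x. Origin: where its bore axis meets the board. z = bore axis, square to the board, leaning 25 deg from vertical towards the low edge; x up the slope, y level to the left. Two ears, 44 (x) by 40 (y) by 10 mm, with 13 mm holes on z: lower ear z 14-24, upper z 52-62 mm. Behind: block x 22-54, y +-17, up to z 66 mm; from it a 24 mm tube towards +y at z 36.
- fork_seat (a point): Middle of the upper ear's top face, at the mouth of its hole: (0, 0, 62 mm) in the fork's frame.
- link (a joint): Angle (rad) of the white lower arm about its pivot, parallel to the bore axis at (0, -150 mm) in the fork's frame. 0 = home, against its stop: arm along the fork's +y, eye in line with the holes. Positive = eye swung down the slope (-x), at most 0.9; starts at 0.4 to 0.8. Stiff: stays where left; about 2.5 N at its post moves it. Arm 22 mm wide, 12 thick (fork z 32-44).
- link_post (a point): Point on the axis of the black round post on the lower arm, to grasp or push it by: 14 mm diameter, 40 mm tall (fork z 44 to 84 mm), parallel to the bore axis, 85 mm from the arm's pivot. The point lies 20 mm above the arm's top face and 20 mm below the post's top.
- link_eye (a point): Middle of the top rim of the hole in the lower arm's eye (fork z 44 mm), 150 mm from the arm's pivot. The eye is 34 mm square, 12 mm thick, its hole 13 mm.
- keeper (a joint): Angle (rad) of the flat steel keeper about its pivot, parallel to the bore axis at (40 mm, 0) in the fork's frame. 0 = shut, at its stop: the 29 mm end (-x) covers the rim of a seated flange, the post end points up the slope (+x). Positive = open, post end swung towards +y; starts at 0.9 to 1.3, limit 1.4. Bar 12 mm wide, fork z 68-72 mm. Stiff: stays where left; about 1.2 N at the post moves it.
- keeper_post (a point): Point on the axis of the keeper's black round post: 12 mm diameter, 36 mm tall (fork z 72 to 108 mm), parallel to the bore axis, 45 mm from the keeper's pivot. The point lies 21 mm above the bar and 15 mm below the post's top.
- rack: Fixed aluminium rack, 60 x 130 mm, plate top 85 mm above the bench, with two 13 mm holes at y = +-30 mm in its frame, in which the two pins hang upright by their flanges. Origin under its middle, z up.
- long_pin: The pin to use, steel, about 90 g: shank 10 mm diameter, 58 mm long, its last 8 mm tapering to 4 mm; flange 34 mm diameter, 4 mm thick; above it a round dark grip 16 mm diameter, 40 mm tall. Origin: middle of the flange's underside; z from shank to grip (up, in the rack). In either rack hole; its grip stands 16 mm taller than the spare's.
- short_pin: Spare pin, too short for this joint, to be left in the rack: same diameters and flange, shank 30 mm, grip 24 mm tall. Origin and axes as for the long pin.
- mug: Glass mug, 76 mm diameter, 95 mm tall, standing on the bench. Origin under its middle. Bystander.
- mouse: White computer mouse, 105 x 60 x 32 mm. Origin under its middle. Bystander.
Mind the look-alikes: they are no part of the job. What is shaped like the long_pin but brown or yellow is not meant.

How it is judged:
By the outcome, as a careful person would: the job done as asked, in the order asked, and still so for the second after the job is handed in, with the robot touching nothing.
It also fails if it takes over 72 s, if anything falls off the work surface, if the arm or the gripper's body presses on something with over 40 N, if the wrist force passes 120 N, or if a joint passes its speed limit or range.

## Working session

There is one attempt and no reset: what is moved stays moved. The work goes in short steps, Python scripts to look and compute and a shell command to move; the robot and the scene stay as the last step left them, time stands still between calls to the robot, and variables do not carry over. Pictures are saved under pics/ and viewed, on a budget of 10 in all, crops included, one or two more only if the job needs it, and the job is handed in when it is done.

```bash
ls; mkdir -p pics; cat > h.py <<'E'
import numpy as np, cv2
from scipy.spatial.transform import Rotation as Ro
from cell import env, optics, order
def cam(n):
    c=optics.read_camera(n); c['K']=np.array([[c['fx'],0,c['cx']],[0,c['fy'],c['cy']],[0,0,1]]); c['D']=np.array(c['distortion'],float); c['R']=np.array(c['R']);c['t']=np.array(c['t']); return c
def ray(c,uv):
    p=cv2.undistortPoints(np.array(uv,float).reshape(-1,1,2),c['K'],c['D']).reshape(-1,2)
    d=np.c_[p,np.ones(len(p))]@c['R']; return -c['R'].T@c['t'], d   # d has unit camera z
def cloud(c):
    h,w=c['z_map'].shape; v,u=np.mgrid[:h,:w]; o,d=ray(c,np.c_[u.ravel(),v.ravel()])
    return (o+d*c['z_map'].reshape(-1,1)).reshape(h,w,3)
def proj(c,P):
    return cv2.projectPoints(np.array(P,float).reshape(-1,1,3),cv2.Rodrigues(c['R'])[0],c['t'],c['K'],c['D'])[0].reshape(-1,2)
def st():
    s=env.get_obs(); return s,np.array(s['tool_pos']),Ro.from_euler('xyz',s['tool_rot'],degrees=True)
E
python3 - <<'E'
from h import *
a=cam('scene');b=cam('top')
for n,c in(('scene',a),('top',b)):
    cv2.imwrite(f'pics/{n}0.png',c['frame']); np.savez(f'{n}0.npz',**{k:c[k] for k in('frame','z_map')})
    print(n,c['K'][0],c['K'][1],c['D'],-c['R'].T@c['t'],c['R'])
print(env.get_obs())
E
```

```text
pics
scene [461.73338505   0.         318.21690814] [  0.         461.73338505 197.02245434] [-0.01691346  0.          0.          0.          0.        ] [ 1.06816813 -0.63748439  0.89794986] [[ 0.78920522  0.61382387  0.01937446]
 [ 0.4182606  -0.5141304  -0.74881774]
 [-0.4496812   0.59907444 -0.66249274]]
top [365.03005845   0.         313.34087013] [  0.         365.03005845 204.60385371] [-0.07650497  0.          0.          0.          0.        ] [0.29395725 0.05111068 1.2309682 ] [[-2.95766341e-02 -9.99562510e-01 -1.06428184e-04]
 [-9.77816599e-01  2.89552701e-02 -2.07451899e-01]
 [ 2.07364223e-01 -6.03166167e-03 -9.78245214e-01]]
{'time_s': 0.1, 'qpos': array([-73.10523556,  18.43370754,  -4.01584451,  83.16866363,
         1.29538011,  78.5416786 ,  -3.26126336]), 'joint_velocities': array([ 0.06622362, -0.15237486,  0.05185012, -0.239217  ,  0.03242389,
       -0.00190803, -0.0594703 ]), 'effort': array([-1.74525971e-04, -4.92572844e+01, -4.05953033e-01, -3.13401854e+01,
       -6.42274157e-02,  3.94182396e-02,  5.79898369e-05]), 'tool_pos': array([0.18004494, 0.62416502, 0.29127677]), 'tool_rot': array([1.79994162e+02, 9.87926693e-02, 7.39139512e+01]), 'force': array([-0.50758956,  0.09080937, -0.25680168]), 'wrist_torque': array([ 0.03308261, -0.04373245, -0.01161233]), 'grip_width': 0.08707369939645015}
```

View pics/scene0.png

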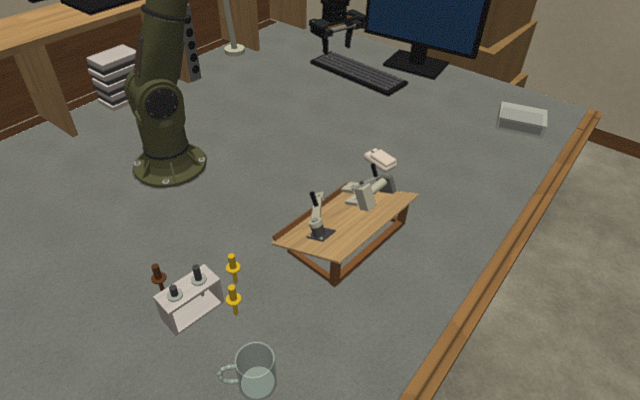

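View pics/top0.png

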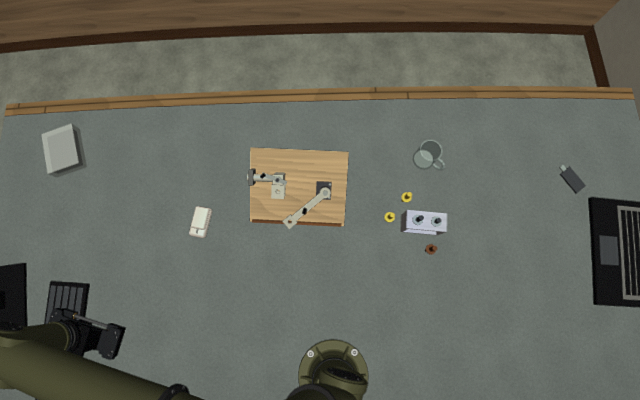

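The two views show the stand at top (300,188), the rack at (425,222) holding two pins at (419,219) and (437,221), the mug at (428,155) and the mouse at (200,221).
Candidates for the long pin, in scene pixels: rack pins (174,292) and (197,272), yellow decoys (233,263) and (234,295), brown decoy (158,272). I want the taller of the two rack pins.

```bash
python3 - <<'E'
from h import *
a=cam('scene');b=cam('top')
A=cloud(a);B=cloud(b)
f=a['frame']
i1=cv2.resize(f[225:335,140:250],(400,400),interpolation=cv2.INTER_CUBIC)
i2=cv2.resize(f[145:285,270:425],(443,400),interpolation=cv2.INTER_CUBIC)
t1=cv2.resize(b['frame'][140:235,240:355],(484,400),interpolation=cv2.INTER_CUBIC)[:, :400]
cv2.imwrite('pics/c1.png',np.hstack([i1,t1]))
cv2.imwrite('pics/c2.png',cv2.resize(f[140:290,265:425],(640,600),interpolation=cv2.INTER_CUBIC))
# bench check
for n,C,(u,v) in (('s',A,(300,320)),('t',B,(350,260))): print(n,C[v,u])
# pins in the rack
for (u,v) in ((419,219),(437,221)):
    P=B[v-9:v+10,u-9:u+10].reshape(-1,3); print('top',u,np.percentile(P[:,2],[50,90,97,100]),P[P[:,2]>.1].mean(0))
for (u,v) in ((174,292),(197,272)):
    P=A[v-10:v+10,u-8:u+9].reshape(-1,3); k=P[:,2]>.095; print('scene',u,P[:,2].max(),P[k].mean(0),P[P[:,2]>P[:,2].max()-.006].mean(0))
# board plane: wood-coloured pixels
hsv=cv2.cvtColor(b['frame'],cv2.COLOR_BGR2HSV); m=np.zeros(hsv.shape[:2],bool); m[140:235,240:355]=1
w=m&(hsv[...,1]>70)&(hsv[...,0]>8)&(hsv[...,0]<25)&(hsv[...,2]>130)&(B[...,2]>.02)
P=B[w];
for _ in range(3):
    c0=P.mean(0);n=np.linalg.svd(P-c0)[2][2];n*=np.sign(n[2]);r=(P-c0)@n;P=P[abs(r)<.006]
print('plane',c0,n,len(P),r.std(),'lean',np.degrees(np.arccos(n[2])),'yaw',np.arctan2(-n[1],-n[0]))
q=cv2.minAreaRect(np.float32(np.argwhere(w)[:,::-1]));print(cv2.boxPoints(q))
E
```

```text
s [ 0.68439022 -0.1826229   0.00122545]
t [ 0.3617313  -0.07351124  0.000401  ]
top 419 [0.08553077 0.10414584 0.12941374 1.2309682 ] [ 0.46775521 -0.26700045  0.17966719]
top 437 [0.08507685 0.09218545 0.11255988 1.2309682 ] [ 0.45795705 -0.31897894  0.18855518]
scene 174 0.8979498576210011 [ 0.49742546 -0.35671856  0.13804924] [ 1.06816813 -0.63748439  0.89794986]
scene 197 0.8979498576210011 [ 0.49390964 -0.2929723   0.1310821 ] [ 1.06816813 -0.63748439  0.89794986]
plane [0.61199877 0.05698888 0.06938476] [-0.61608399  0.04621886  0.7863233 ] 239 0.0021538066053491548 lean 38.156766215979516 yaw -0.07488012544956224
[[245.8     219.4    ]
 [250.13795 145.65515]
 [348.2104  151.4241 ]
 [343.87244 225.16895]]
```

View pics/c1.png

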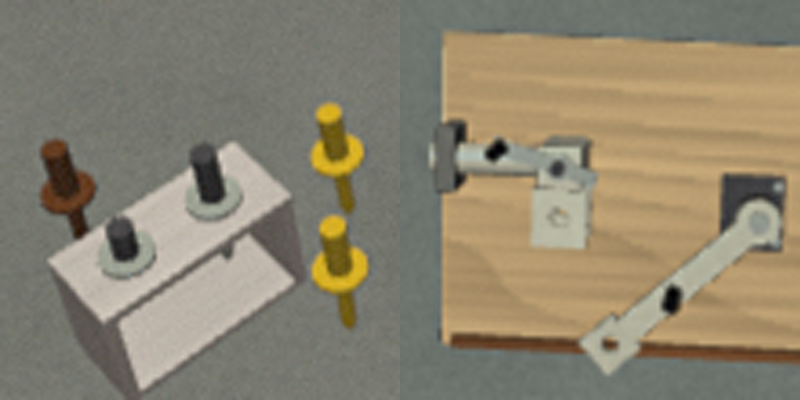

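View pics/c2.png

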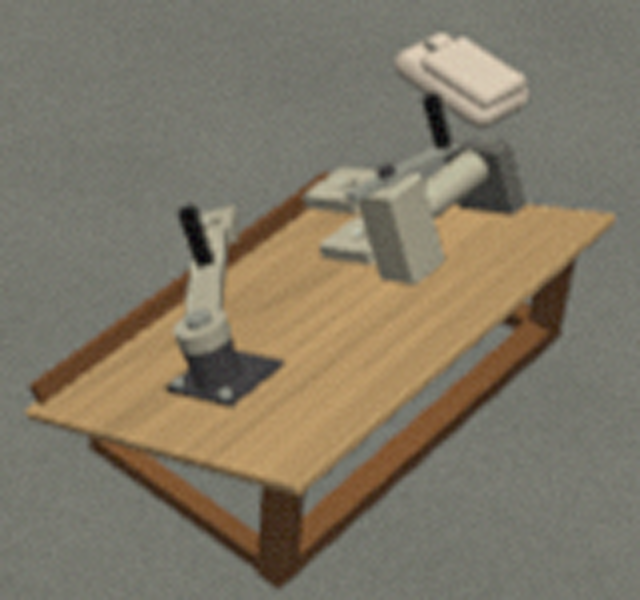

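The crop confirms the long pin: the rack pin at scene (197,272), top (419,219), has the taller grip, and its shank shows under the plate. The fork's upper ear is at top about (278,191), the link post at about (304,211), the keeper post at about (262,175) and the arm pivot at about (325,192). Next I'll measure these.

```bash
cat >> h.py <<'E'
def tri(a,ua,b,ub):
    o1,d1=ray(a,ua);o2,d2=ray(b,ub);out=[]
    for x,y in zip(d1,d2):
        x=x/np.linalg.norm(x);y=y/np.linalg.norm(y)
        s=np.linalg.lstsq(np.c_[x,-y],o2-o1,rcond=None)[0];p,q=o1+s[0]*x,o2+s[1]*y
        out.append(np.r_[(p+q)/2,np.linalg.norm(p-q)])
    return np.array(out)
def blobs(c,box,lo,hi,amin=6,s=4):
    """HSV blobs in box (u0,v0,u1,v1): centroid, long-axis ends, area (px), found on s-times enlarged crop"""
    u0,v0,u1,v1=box; f=cv2.resize(c['frame'][v0:v1,u0:u1],None,fx=s,fy=s,interpolation=cv2.INTER_CUBIC)
    m=cv2.inRange(cv2.cvtColor(f,cv2.COLOR_BGR2HSV),np.array(lo),np.array(hi)); out=[]
    for k in cv2.findContours(m,cv2.RETR_EXTERNAL,cv2.CHAIN_APPROX_NONE)[0]:
        A=cv2.contourArea(k)/s/s
        if A<amin: continue
        M=cv2.moments(k);cen=np.array([M['m10'],M['m01']])/M['m00'];p=k[:,0,:].astype(float)
        d=np.linalg.svd(p-p.mean(0),full_matrices=False)[2][0]; t=(p-cen)@d; w=np.abs((p-cen)@d[::-1]*0+(p-cen)@np.array([-d[1],d[0]])).mean()
        g=lambda x:(x+.5)/s-.5+np.array([u0,v0])
        out.append((g(cen).round(2),g(cen+d*t.min()).round(2),g(cen+d*t.max()).round(2),round(A,1)))
    return out
E
python3 - <<'E'
from h import *
a=cam('scene');b=cam('top')
for n,c,bx in (('scene stand',a,(270,145,425,285)),('top stand',b,(245,145,350,230)),('scene rack',a,(160,255,215,305)),('top rack',b,(405,208,448,234))):
    print(n)
    for x in blobs(c,bx,(0,0,0),(180,255,75)): print('  ',*x)
A=cloud(a);hsv=cv2.cvtColor(a['frame'],cv2.COLOR_BGR2HSV);m=np.zeros(hsv.shape[:2],np.uint8)
cv2.fillConvexPoly(m,np.int32([[275,241],[338,259],[415,195],[350,185]]),1)
w=(m>0)&(hsv[...,1]>60)&(hsv[...,2]>110)&(a['z_map']>0)
P=A[w]
for _ in range(6):
    c0=np.median(P,0) if _==0 else P.mean(0);n=np.linalg.svd(P-P.mean(0),full_matrices=False)[2][2];c0=P.mean(0);n*=np.sign(n[2]);r=(P-c0)@n;P=P[abs(r)<max(.004,2*r.std())]
print('plane',c0,n,len(P),r.std(),'lean',np.degrees(np.arccos(n[2])),'yaw',np.arctan2(-n[1],-n[0]))
sc=lambda x,y:[265+(x+.5)/4-.5,140+(y+.5)/4-.5]
tp=lambda x,y:[240+(x-400+.5)/4.209-.5,140+(y+.5)/4.2105-.5]
# names: ear hole, pivot cap, board corner hi-left, 
S=[sc(202,320),sc(617,215)];T=[tp(760,218),tp(443,32)]
print(tri(a,S,b,T))
E
```

```text
scene stand
   [320.52 233.29] [334.16 230.54] [306.71 236.07] 209.2
   [351.87 256.19] [416.72 223.88] [302.23 280.94] 510.6
   [313.31 198.34] [310.81 191.31] [315.9  205.63] 61.4
   [386.98 187.01] [388.38 178.1 ] [386.18 192.04] 88.1
   [373.77 169.69] [371.83 162.92] [375.73 176.49] 54.6
top stand
   [304.16 210.82] [304.82 207.72] [303.51 213.85] 17.6
   [321.56 185.83] [313.95 189.19] [328.75 182.66] 78.7
   [253.38 182.03] [253.75 180.26] [252.92 184.19] 6.6
   [262.48 175.34] [260.49 177.05] [264.31 173.76] 13.4
   [253.54 171.18] [253.54 168.87] [253.54 174.12] 10.6
scene rack
   [173.42 290.96] [172.01 285.74] [174.76 295.95] 61.4
   [161.47 285.08] [163.79 277.06] [160.11 289.8 ] 29.0
   [160.32 274.79] [160.06 271.09] [160.52 277.58] 7.9
   [196.79 272.92] [194.73 265.08] [198.72 280.23] 85.4
top rack
   [439.19 232.5 ] [436.87 232.48] [442.87 232.53] 8.2
   [436.98 220.54] [439.59 219.06] [434.35 222.03] 18.5
   [419.01 218.4 ] [422.56 216.51] [415.76 220.13] 24.8
   [404.98 218.71] [405.1  211.12] [404.8  229.13] 10.8
plane [0.62069808 0.07364612 0.07116759] [-0.42125762  0.03474887  0.90627509] 3907 0.0010681842073332667 lean 25.004432928042874 yaw -0.08230207047371213
[[0.57524986 0.00648894 0.10610677 0.00302632]
 [0.72939446 0.24641197 0.11366359 0.00435405]]
```

```bash
cat >> h.py <<'E'
N0=np.array([.62069808,.07364612,.07116759]);ZF=np.array([-.42125762,.03474887,.90627509])
YF=np.cross([0,0,1],[np.cos(-.0823),np.sin(-.0823),0]);ZF=ZF-YF*(ZF@YF);ZF/=np.linalg.norm(ZF);XF=np.cross(YF,ZF);RF=np.c_[XF,YF,ZF]
def onplane(c,uv,h):
    o,d=ray(c,uv); s=((N0+h*ZF-o)@ZF)/(d@ZF); return ((o+d*s[:,None])-N0)@RF*1000   # mm, board axes
E
python3 - <<'E'
from h import *
a=cam('scene');b=cam('top')
for n,c in (('s',a),('t',b)):
    Q=(cloud(c)-N0)@RF*1000; m=(c['z_map']>0)&(abs(Q[...,0])<140)&(abs(Q[...,1])<250)&(Q[...,2]>-10)&(Q[...,2]<120)
    q=Q[m]; 
    for lo,hi in((59,65),(41,47),(63,68),(69,76)):
        k=q[(q[:,2]>lo)&(q[:,2]<hi)]
        print(n,lo,hi,len(k)); 
        if lo==59:
            x,y=k[:,0],k[:,1]; print(' x',np.percentile(x,[1,5,50,95]),' y',np.percentile(y,[1,5,50,95,99]))
        H,_,_=np.histogram2d(k[:,0],k[:,1],bins=[np.arange(-140,141,10),np.arange(-170,171,10)])
        if n=='s' : print('\n'.join(f'{-140+10*i:5d} '+''.join('.' if v==0 else ('+' if v<8 else '#') for v in r) for i,r in enumerate(H) if r.sum()))
print('linkpost mid', onplane(a,[(313.31,198.34)],.064),onplane(b,[(304.16,210.82)],.064))
print('keeppost mid', onplane(a,[(373.77,169.69)],.090),onplane(b,[(262.48,175.34)],.090))
sc=lambda x,y:[265+(x+.5)/4-.5,140+(y+.5)/4-.5]
tp=lambda x,y:[240+(x-400+.5)/4.209-.5,140+(y+.5)/4.2105-.5]
print('earhole',onplane(b,[tp(560,216)],.060),onplane(a,[sc(347,182)],.060))
print('ear corners T',onplane(b,[tp(530,245),tp(586,248)],.062))
print('eye hole',onplane(b,[tp(609,345)],.044),'pivot',onplane(b,[tp(760,220)],.05))
print('board corners T',onplane(b,[tp(443,32),tp(442,342)],0.),'S',onplane(a,[sc(617,215),sc(298,491),sc(27,411)],0.))
for u,h in ((436.98,0),(419.01,0)): pass
# pins: grip blob mids, scene & top at assumed heights
def z(c,uv,h):
    o,d=ray(c,[uv]);return (o+d[0]*((h-o[2])/d[0][2]))
print('long',z(a,(196.79,272.92),.109),z(b,(419.01,218.4),.109)); print('short',z(a,(173.42,290.96),.101),z(b,(436.98,220.54),.101))
print(tri(a,[(196.79,272.92),(194.73,265.08)],b,[(419.01,218.4),(422.56,216.51)]))
E
```

```text
s 59 65 140
 x [-80.78821934 -75.28956926 -23.77502963  29.24229692]  y [-13.05250273 -10.22835386  72.52076698  97.02539331 100.25182368]
  -90 ...............++.................
  -80 ...............++.................
  -50 .......................+++++......
  -40 ......................++#++.......
  -30 .......................+++#.......
  -20 ......................++++++......
  -10 ......................++..........
    0 .......................+..........
   10 .......................++.........
   20 .......................#+++.......
   30 .......................+++........
s 41 47 348
 -140 .....................+++..........
 -130 ....................++++..........
 -120 ...................++++...........
 -110 ..................++++............
 -100 ................++++..............
  -90 ..............+++++...............
  -80 .............+++++................
  -70 ............+++++.................
  -60 ...........+++++..................
  -50 .........++++#....................
  -40 ........++.++.....................
  -30 ........+++++.....................
  -20 
[... 1423 characters left out ...]
62.        ]
 [-49.3557823   57.64535307  62.        ]]
eye hole [[-129.09105508   39.26905645   44.        ]] pivot [[-23.5168927  -71.87475992  50.        ]]
board corners T [[ 1.01746913e+02  1.79411372e+02  1.49025742e-13]
 [-1.46534638e+02  1.77782050e+02  1.24415171e-13]] S [[ 1.06372641e+02  1.80755219e+02 -1.28064333e-14]
 [ 1.08678133e+02 -1.39892021e+02  4.83078387e-14]
 [-1.42195918e+02 -1.37851047e+02  9.98436765e-15]]
long [ 0.48090616 -0.28560891  0.109     ] [ 0.47774588 -0.28588698  0.109     ]
short [ 0.47385404 -0.34513468  0.101     ] [ 0.47038866 -0.34532175  0.101     ]
[[ 0.47872188 -0.2855601   0.10713759  0.00220339]
 [ 0.48002231 -0.2876895   0.13612519  0.00395405]]
```

```bash
cat >> h.py <<'E'
FO=np.array([-26.,80.5,0.])   # fork origin in board mm
RT=np.c_[YF,XF,-ZF]
def fk(p): return N0+RF@((FO+np.array(p,float))/1000)
def infork(P): return RF.T@(np.array(P)-N0)*1000-FO
def need(G,R=RT,reach=.051):
    """shift (cm, in present tool axes and in target tool axes) and turn (rotvec in tool axes) to bring grasp point to world G"""
    s,p,r=st(); tcp=np.array(G)-R[:,2]*reach; d=(tcp-p)*100
    rv=(r.inv()*Ro.from_matrix(R)).as_rotvec()
    print('t %.1f'%s['time_s'],'now-axes',(r.inv().apply(d)).round(2),'target-axes',(R.T@d).round(2),'turn',rv.round(3),'| grasp in fork mm',infork(p+r.as_matrix()[:,2]*reach).round(1),'F',np.round(s['force'],1),'w %.1f'%(1000*s['grip_width']))
E
python3 - <<'E'
from h import *
print(fk([0,0,62]),fk([-58,-88,72]),fk([51,46,108]),Ro.from_matrix(RT).as_euler('xyz',degrees=True))
need(fk([-60,-87,130])); need(fk([-60,-87,72]))
E
```

```text
[0.57771438 0.15796508 0.11636675] [0.51388154 0.07493155 0.10091357] [0.60818164 0.20160818 0.17961251] [154.99556721   0.          85.28455735]
t 0.4 now-axes [-44.4   42.58   9.34] target-axes [-51.93  25.96  22.4 ] turn [-0.435  0.044 -0.195] | grasp in fork mm [-341.2  432.3  358.8] F [ 0.4  0.3 -0.9] w 87.1
t 0.4 now-axes [-43.92  44.99  14.59] target-axes [-51.93  25.96  28.2 ] turn [-0.435  0.044 -0.195] | grasp in fork mm [-341.2  432.3  358.8] F [ 0.4  0.3 -0.9] w 87.1
```

```bash
python3 -m creep '[[-3.6,3.5,0,0,0,0,0.5],[-3.6,3.5,0,0,0,0,0.5],[-3.6,3.5,0,0,0,0,0.5],[-3.6,3.5,0,0,0,0,0.5],[-3.6,3.5,0,0,0,0,0.5],[-3.6,3.5,0,0,0,0,0.5],[-3.6,3.5,0,0,0,0,0.5],[-3.6,3.5,0,0,0,0,0.5],[-3.6,3.5,0,0,0,0,0.5],[-3.6,3.5,0,0,0,0,0.5],[0,0,0,-0.11,0.01,-0.05,0.5],[0,0,0,-0.11,0.01,-0.05,0.5],[0,0,0,-0.11,0.01,-0.05,0.5],[0,0,0,-0.11,0.01,-0.05,0.5],[0,0,0,0,0,0,0.5]]'; python3 -c "
from h import *
need(fk([-60,-87,130])); need(fk([-60,-87,72]))"
```

```text
time_s: 1.9
tool_pos: [0.4207, 0.1822, 0.2919]
tool_rot: [157.0, -0.6, 84.6]
force: [0.2, -1.2, -0.1]
grip_width: 0.0434
t 1.9 now-axes [-9.86  1.46 10.62] target-axes [-9.83  0.94 10.71] turn [-0.035 -0.004 -0.015] | grasp in fork mm [-71.2  11.5 237.1] F [ 0.2 -1.2 -0.1] w 43.4
t 1.9 now-axes [-9.88  1.66 16.42] target-axes [-9.83  0.94 16.51] turn [-0.035 -0.004 -0.015] | grasp in fork mm [-71.2  11.5 237.1] F [ 0.2 -1.2 -0.1] w 43.4
```

```bash
python3 -m creep '[[-3.3,0.4,2.5,-0.035,-0.004,-0.015,0.5],[-3.3,0.4,2.5,0,0,0,0.5],[-3.0,0.3,3,0,0,0,0.5],[-0.5,0,2,0,0,0,0.5],[0,0,0,0,0,0,0.5]]'; python3 - <<'E'
from h import *
need(fk([-60,-87,72]))
a=cam('scene');b=cam('top')
f=a['frame'];cv2.imwrite('pics/g1.png',np.hstack([cv2.resize(f[145:255,260:370],(400,400),interpolation=cv2.INTER_CUBIC),cv2.resize(b['frame'][160:250,260:350],(400,400),interpolation=cv2.INTER_CUBIC)]))
E
```

```text
time_s: 2.4
tool_pos: [0.4644, 0.0887, 0.21]
tool_rot: [155.2, -0.2, 85.5]
force: [-0.5, -0.1, -0.5]
grip_width: 0.0436
t 2.4 now-axes [-0.9  -0.22  6.92] target-axes [-0.86 -0.24  6.92] turn [-0.003 -0.005  0.002] | grasp in fork mm [-57.8 -78.1 141.2] F [-0.5 -0.1 -0.5] w 43.6
```

View pics/g1.png

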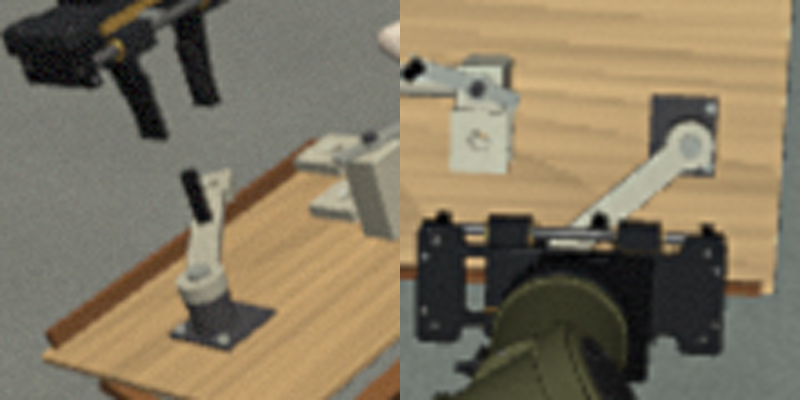

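The gripper is straddling the line of the post in both views. In the right (top) panel the post is at (600,220) and the jaw middle at about (567,235), so the planned -0.9 cm shift is right. Next: descend, grip, and read where the post is.

```bash
python3 -m creep '[[-0.8,-0.2,1.5,0,0,0,0.5],[-0.2,-0.1,2,0,0,0,0.5],[0,0,2,0,0,0,0.5],[0,0,1.5,0,0,0,0.5],[0,0,0.3,0,0,0,0.5],[0,0,0,0,0,0,0.12],[0,0,0,0,0,0,0.12],[0,0,0,0,0,0,0.12],[0,0,0,0,0,0,0.12]]' 15; python3 -c "
from h import *
need(fk([-60,-87,72]))"
```

```text
time_s: 3.4
tool_pos: [0.4984, 0.0832, 0.1569]
tool_rot: [153.9, -0.3, 86.2]
force: [4.4, -8.9, -4.5]
grip_width: 0.0195
t 3.4 now-axes [-0.59 -1.13  0.62] target-axes [-0.6  -1.11  0.65] turn [ 0.019 -0.012  0.012] | grasp in fork mm [-48.  -80.4  78.5] F [ 4.4 -8.9 -4.5] w 19.5
```

```bash
python3 -m creep '[[0,0,0,0,0,0,0.12],[0,0,0,0,0,0,0.12],[0,0,0,0,0,0,0.12]]' 15; python3 - <<'E'
from h import *
need(fk([-60,-87,72]))
a=cam('scene');b=cam('top')
f=a['frame'];cv2.imwrite('pics/g2.png',np.hstack([cv2.resize(f[145:255,260:370],(400,400),interpolation=cv2.INTER_CUBIC),cv2.resize(b['frame'][160:250,260:350],(400,400),interpolation=cv2.INTER_CUBIC)]))
E
```

```text
time_s: 3.7
tool_pos: [0.4979, 0.0806, 0.1574]
tool_rot: [153.9, -0.2, 86.0]
force: [8.1, -0.1, -12.9]
grip_width: 0.0133
t 3.7 now-axes [-0.33 -1.12  0.68] target-axes [-0.33 -1.11  0.71] turn [ 0.019 -0.009  0.009] | grasp in fork mm [-48.  -83.2  79.1] F [  8.1  -0.1 -12.9] w 13.3
```

View pics/g2.png

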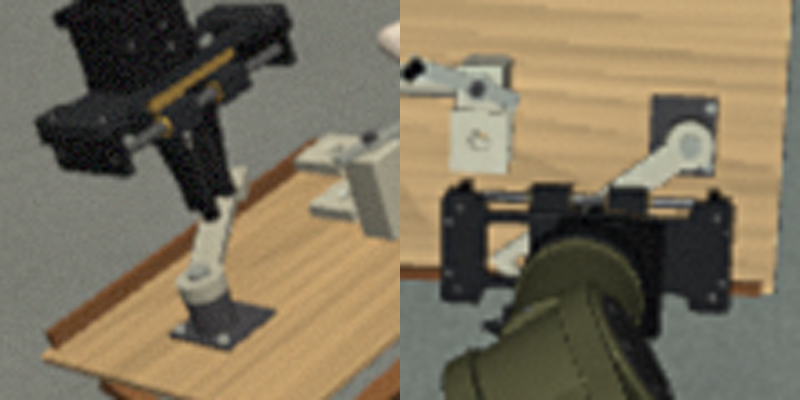

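```bash
python3 - <<'E'
from h import *
s=env.get_obs();print(np.round(s['qpos'],1),np.round(s['wrist_torque'],2))
E
python3 -m creep '[[0,0,0.2,0.019,0,0,0.12],[0,0.6,0,0,0,0,0.12],[0,0.6,0,0,0,0,0.12]]' 25; python3 -c "
from h import *
need(fk([-60,-87,72]));print(np.round(env.get_obs()['qpos'],1))"
```

```text
[-19.9  -5.9   2.2 130.2  17.7  32.4  55.2] [-0.11 -0.03 -0.01]
time_s: 4.1
tool_pos: [0.505, 0.0836, 0.1602]
tool_rot: [155.6, -0.4, 86.1]
force: [-5.2, 4.0, -5.9]
grip_width: 0.0134
t 4.1 now-axes [-0.68 -1.84  0.69] target-axes [-0.69 -1.84  0.68] turn [-0.01  -0.012  0.011] | grasp in fork mm [-42.1 -79.5  78.8] F [-5.2  4.  -5.9] w 13.4
[-20.1  -4.6   2.8 128.1  15.2  34.3  57.9]
```

```bash
python3 -m creep '[[0.35,0.6,0,0,0,0,0.12],[0.33,0.6,0,0,0,0,0.12],[0.28,0.6,0,0,0,0,0.12],[0.22,0.6,0,0,0,0,0.12],[0.18,0.6,0,0,0,0,0.12],[0.1,0.5,0,0,0,0,0.12]]' 25; python3 -c "
from h import *
need(fk([0,-65,72]));print(np.round(env.get_obs()['qpos'],1))"
```

```text
time_s: 4.7
tool_pos: [0.5294, 0.0935, 0.1708]
tool_rot: [156.9, 0.1, 85.8]
force: [-5.2, -0.1, -0.1]
grip_width: 0.0134
t 4.7 now-axes [0.3  1.61 0.59] target-axes [0.32 1.58 0.65] turn [-0.034 -0.002  0.008] | grasp in fork mm [-17.6 -68.1  78.5] F [-5.2 -0.1 -0.1] w 13.4
[-20.5  -1.5   2.9 123.4  14.1  37.4  58.6]
```

```bash
python3 -m creep '[[0.12,0.6,0.1,-0.034,0,0,0.12],[0.08,0.6,0.1,0,0,0,0.12],[0.05,0.6,0.1,0,0,0,0.12],[0.0,0.5,0,0,0,0,0.12]]' 25; python3 -c "
from h import *
need(fk([0,-65,72]));print(np.round(env.get_obs()['qpos'],1))"
```

```text
time_s: 5.1
tool_pos: [0.5493, 0.0953, 0.1802]
tool_rot: [155.3, 0.1, 85.6]
force: [-2.6, -0.6, -6.0]
grip_width: 0.0134
t 5.1 now-axes [-0.02 -0.6   0.67] target-axes [-0.02 -0.6   0.66] turn [-0.006 -0.001  0.006] | grasp in fork mm [  5.7 -64.7  78.6] F [-2.6 -0.6 -6. ] w 13.4
[-20.4  -0.4   3.  121.5  15.1  36.7  57.8]
```

```bash
for i in 1 2; do python3 -m creep '[[0,0.4,0,0,0,0,0.12],[0,0.4,0,0,0,0,0.12]]' 25; python3 -c "
from h import *
need(fk([0,-65,72]))"; done
```

```text
time_s: 5.3
tool_pos: [0.5518, 0.0954, 0.1809]
tool_rot: [156.1, 0.2, 85.6]
force: [-19.9, -0.1, 7.2]
grip_width: 0.0131
t 5.3 now-axes [-0.04 -0.84  0.64] target-axes [-0.05 -0.86  0.62] turn [-0.019  0.001  0.006] | grasp in fork mm [  7.6 -64.6  78.2] F [-19.9  -0.1   7.2] w 13.1
time_s: 5.5
tool_pos: [0.5527, 0.0955, 0.1812]
tool_rot: [157.0, 0.4, 85.5]
force: [-15.1, -1.2, 3.0]
grip_width: 0.0131
t 5.5 now-axes [-0.06 -0.92  0.65] target-axes [-0.07 -0.95  0.61] turn [-0.035  0.005  0.007] | grasp in fork mm [  7.7 -64.5  78.2] F [-15.1  -1.2   3. ] w 13.1
```

```bash
python3 -m creep '[[0,0,0,0,0,0,0.4],[0,0,0,0,0,0,0.4],[0,0,0,0,0,0,0.4],[0,0,-2,0,0,0,0.4],[0,0,-3,0,0,0,0.4],[0,0,-3,0,0,0,0.4],[-2,0,-2,0,0,0,0.4],[-4,0,0,0,0,0,0.4],[-4,0,0,0,0,0,0.4],[-4,0,0,0.1,0,0,0.4],[-4,0,0,0.11,0,0,0.4],[-4,0,0,0.11,0,0,0.4],[-4,0,0,0.11,0,0,0.4]]'; python3 - <<'E'
from h import *
a=cam('scene');b=cam('top')
f=a['frame'];cv2.imwrite('pics/g3.png',np.hstack([cv2.resize(f[145:225,300:380],(400,400),interpolation=cv2.INTER_CUBIC),cv2.resize(b['frame'][160:230,260:330],(400,400),interpolation=cv2.INTER_CUBIC)]))
rack=-.118
R=np.array([[np.sin(.118),np.cos(.118),0],[np.cos(.118),-np.sin(.118),0],[0,0,-1.]]).T
need([.479,-.2857,.117],R); need([.479,-.2857,.18],R)
for n,c,bx in (('S',a,(300,145,385,225)),('T',b,(255,160,330,225))):
    for x in blobs(c,bx,(0,0,0),(180,255,75)): print(n,*x)
E
```

```text
time_s: 6.8
tool_pos: [0.5036, -0.1579, 0.2932]
tool_rot: [180.0, -0.2, 87.0]
force: [-0.5, -0.3, 0.0]
grip_width: 0.0348
t 6.9 now-axes [-12.39  -1.74  12.35] target-axes [-12.49  -1.06  12.32] turn [-0.002  0.002  0.056] | grasp in fork mm [   9.8 -325.9  194.1] F [-0.7  0.2 -0.1] w 34.6
t 6.9 now-axes [-12.4   -1.75   6.05] target-axes [-12.49  -1.06   6.02] turn [-0.002  0.002  0.056] | grasp in fork mm [   9.8 -325.9  194.1] F [-0.7  0.2 -0.1] w 34.6
S [334.47 196.19] [332.3  189.26] [336.84 203.74] 67.6
S [382.46 189.25] [385.09 186.94] [380.26 191.17] 15.2
S [373.78 169.74] [371.88 162.98] [375.66 176.44] 51.4
T [318.51 197.28] [315.87 196.9 ] [322.42 197.83] 7.9
T [297.71 192.62] [298.77 189.93] [296.69 195.2 ] 15.4
T [322.22 184.73] [316.54 184.33] [329.6  185.26] 59.9
T [262.46 175.34] [264.31 173.86] [260.42 176.99] 13.1
```

View pics/g3.png

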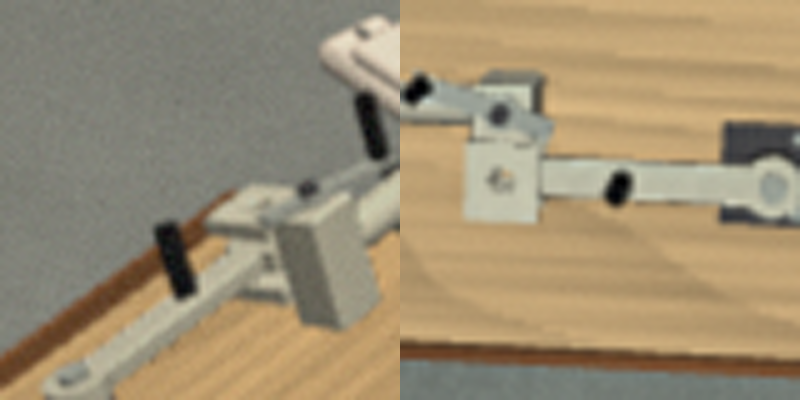

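The left panel shows the arm lying between the two ears, its eye at about (265,245). The right panel shows the arm straight along the fork's y, with the ear hole at (500,178).

```bash
python3 -m creep '[[-3.5,-0.5,1.5,0,0,0.056,0.4],[-3.5,-0.5,1.5,0,0,0,0.4],[-3.5,-0.5,1.5,0,0,0,0.4],[-2,-0.2,1,0,0,0,0.4],[0,0,0,0,0,0,0.4]]'; python3 - <<'E'
from h import *
R=np.array([[np.sin(.118),np.cos(.118),0],[np.cos(.118),-np.sin(.118),0],[0,0,-1.]]).T
need([.479,-.2857,.117],R)
a=cam('scene');b=cam('top')
print('linkpost FO', onplane(a,[(334.47,196.19)],.064)-[0,-65,0],onplane(b,[(297.71,192.62)],.064)-[0,-65,0])
E
```

```text
time_s: 7.4
tool_pos: [0.4799, -0.2895, 0.2372]
tool_rot: [179.3, 0.4, 83.4]
force: [-0.5, -0.4, -0.6]
grip_width: 0.0343
t 7.4 now-axes [ 0.42 -0.22  6.91] target-axes [ 0.37 -0.13  6.92] turn [0.013 0.007 0.002] | grasp in fork mm [ -24.9 -454.4  150.7] F [-0.5 -0.4 -0.6] w 34.3
linkpost FO [[-30.33403722  85.07771957  64.        ]] [[-27.68709246  79.29552321  64.        ]]
```

```bash
python3 -m creep '[[0.4,-0.2,2,0.013,0.007,0,0.4],[0,0,2,0,0,0,0.4],[0,0,2,0,0,0,0.4],[0,0,0.7,0,0,0,0.4],[0,0,0.2,0,0,0,0.4],[0,0,0,0,0,0,0.1],[0,0,0,0,0,0,0.1],[0,0,0,0,0,0,0.1],[0,0,0,0,0,0,0.1],[0,0,0,0,0,0,0.1]]' 40; python3 - <<'E'
from h import *
R=np.array([[np.sin(.118),np.cos(.118),0],[np.cos(.118),-np.sin(.118),0],[0,0,-1.]]).T
need([.479,-.2857,.117],R)
E
```

```text
time_s: 8.5
tool_pos: [0.4865, -0.282, 0.1729]
tool_rot: [179.1, 0.5, 84.2]
force: [-0.4, 0.0, -1.9]
grip_width: 0.015
t 8.5 now-axes [-0.44 -0.71  0.48] target-axes [-0.46 -0.7   0.49] turn [0.015 0.009 0.017] | grasp in fork mm [ -46.6 -446.4   89.9] F [-0.4  0.  -1.9] w 15.0
```

```bash
python3 -m creep '[[0,0,0,0,0,0,0.3],[0,0,0,0,0,0,0.3],[0,-0.6,0,0.015,0,0,0.3],[0,-0.1,0.3,0,0,0,0.3],[0,0,0,0,0,0,0.3]]' 40; python3 - <<'E'
from h import *
R=np.array([[np.sin(.118),np.cos(.118),0],[np.cos(.118),-np.sin(.118),0],[0,0,-1.]]).T
need([.479,-.2857,.117],R)
b=cam('top');a=cam('scene')
for x in blobs(a,(160,255,215,305),(0,0,0),(180,255,75)): print(*x)
for x in blobs(b,(405,208,448,234),(0,0,0),(180,255,75)): print(*x)
E
```

```text
time_s: 9.0
tool_pos: [0.4809, -0.2784, 0.1709]
tool_rot: [179.9, 0.3, 84.3]
force: [0.3, -1.0, -1.6]
grip_width: 0.026
t 9.0 now-axes [-0.74 -0.11  0.3 ] target-axes [-0.74 -0.1   0.29] turn [0.002 0.005 0.019] | grasp in fork mm [ -53.4 -443.1   90.8] F [ 0.3 -1.  -1.6] w 26.0
[173.7  291.82] [171.82 286.3 ] [175.09 295.89] 48.3
[182.72 265.84] [158.65 268.87] [211.33 262.22] 862.9
[428.82 218.55] [404.01 215.33] [447.46 220.97] 806.0
```

```bash
python3 -m creep '[[-0.4,0,0,0,0,0,0.2],[0,0,0,0,0,0,0.1],[0,0,0,0,0,0,0.1],[0,0,0,0,0,0,0.1]]' 40; python3 - <<'E'
from h import *
R=np.array([[np.sin(.118),np.cos(.118),0],[np.cos(.118),-np.sin(.118),0],[0,0,-1.]]).T
need([.479,-.2857,.117],R); print(st()[1])
E
python3 -m creep '[[0,0,-2,0,0,0,0.1],[0,0,-3,0,0,0,0.1],[0,0,-3,0,0,0,0.1],[0,0,-3,0,0,0,0.1],[0,0,0,0,0,0,0.1]]' 40
```

```text
time_s: 9.5
tool_pos: [0.4805, -0.2832, 0.1711]
tool_rot: [179.9, 0.3, 84.3]
force: [-0.8, -1.4, -0.3]
grip_width: 0.015
t 9.5 now-axes [-0.26 -0.12  0.31] target-axes [-0.26 -0.12  0.31] turn [0.002 0.005 0.018] | grasp in fork mm [ -53.3 -448.    90.9] F [-0.8 -1.4 -0.3] w 15.0
[ 0.48048815 -0.28321439  0.17106885]
time_s: 10.0
tool_pos: [0.4803, -0.2816, 0.2821]
tool_rot: [-180.0, 0.3, 84.3]
force: [0.6, -0.9, -0.7]
grip_width: 0.0149
```

```bash
sed -i 's/^FO=.*/FO=np.array([-28.,80.9,0.])/' h.py; python3 -c "
from h import *
need(fk([0,0,110]),RT,.144)"
```

```text
t 10.0 now-axes [44.6  -2.99 -0.96] target-axes [44.65 -1.68 -1.6 ] turn [-0.437  0.009 -0.016] | grasp in fork mm [ -44.1 -447.2  107.5] F [ 0.6 -0.9 -0.7] w 14.9
```

```bash
python3 -m creep '[[3,0,-2,0,0,0,0.1],[3.5,-0.2,-2,0,0,0,0.1],[3.5,-0.3,0,0,0,0,0.1],[3.5,-0.3,0,0,0,0,0.1],[3.5,-0.3,0,0,0,0,0.1],[3.5,-0.3,0,0,0,0,0.1],[3.5,-0.3,0,0,0,0,0.1],[3.5,-0.3,0,0,0,0,0.1],[3.5,-0.3,0,0,0,0,0.1],[3.5,-0.3,0,0,0,0,0.1],[3.5,-0.3,0,0,0,0,0.1],[3,-0.3,0,0,0,0,0.1],[0,0,0,-0.11,0,0,0.1],[0,0,0,-0.11,0,0,0.1],[0,0,0,-0.11,0,0,0.1],[0,0,0,-0.11,0,0,0.1],[0,0,0,0,0,0,0.1]]' 40;python3 -c "
from h import *
need(fk([0,0,110]),RT,.144);need(fk([0,0,80]),RT,.144)"
```

```text
time_s: 11.7
tool_pos: [0.4781, 0.1531, 0.2986]
tool_rot: [156.1, 0.5, 84.7]
force: [-0.7, 0.0, -2.1]
grip_width: 0.0149
t 11.7 now-axes [1.37 1.08 1.46] target-axes [1.35 1.06 1.49] turn [-0.019  0.012 -0.006] | grasp in fork mm [-13.4 -15.2 125. ] F [-0.7  0.  -2.1] w 14.9
t 11.7 now-axes [1.41 1.14 4.46] target-axes [1.35 1.06 4.49] turn [-0.019  0.012 -0.006] | grasp in fork mm [-13.4 -15.2 125. ] F [-0.7  0.  -2.1] w 14.9
```

```bash
python3 -m creep '[[0.8,0.6,1.5,-0.019,0.012,-0.006,0.1],[0.6,0.5,1.5,0,0,0,0.1],[0,0,0.8,0,0,0,0.1],[0,0,0,0,0,0,0.1]]' 40;python3 - <<'E'
from h import *
need(fk([0,0,75]),RT,.144)
a=cam('scene');b=cam('top')
f=a['frame'];cv2.imwrite('pics/g4.png',np.hstack([cv2.resize(f[130:210,310:390],(400,400),interpolation=cv2.INTER_CUBIC),cv2.resize(b['frame'][150:220,245:315],(400,400),interpolation=cv2.INTER_CUBIC)]))
s,p,r=st(); z=r.as_matrix()[:,2]
for n,c in(('S',a),('T',b)): print(n,'tip px',proj(c,p+z*.144),'flange px',proj(c,p+z*.086),'hole px',proj(c,fk([0,0,62])))
E
```

```text
time_s: 12.1
tool_pos: [0.5043, 0.1639, 0.2648]
tool_rot: [155.7, 0.1, 85.2]
force: [0.2, -0.7, -0.9]
grip_width: 0.0152
t 12.1 now-axes [0.05 0.21 0.87] target-axes [0.05 0.2  0.87] turn [-0.013  0.002 -0.   ] | grasp in fork mm [-3.8 -0.8 83.7] F [ 0.2 -0.7 -0.9] w 15.2
S tip px [[347.37058392 178.16787833]] flange px [[341.4715059  158.12260039]] hole px [[350.46519126 185.92979581]]
T tip px [[275.79964091 193.75937145]] flange px [[273.36979157 197.43823631]] hole px [[276.65518191 191.52102414]]
```

View pics/g4.png

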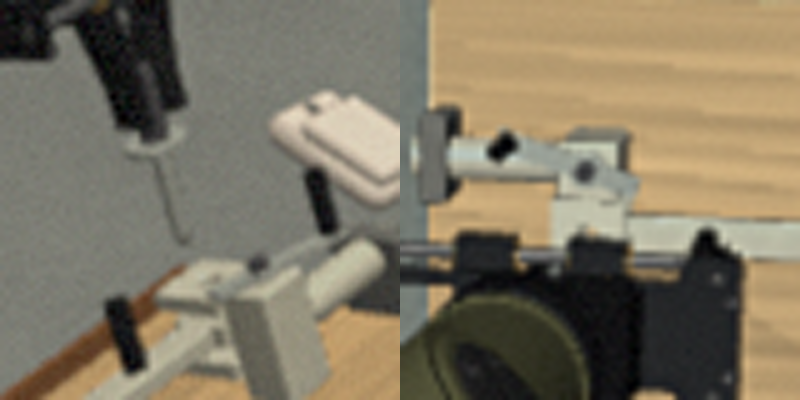

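```bash
python3 - <<'E'
from h import *
b=cam('top');a=cam('scene')
g=np.load('scene0.npz')['frame'].astype(int).sum(2)//3; print(g[179:193,338:362]); g2=a['frame'].astype(int).sum(2)//3; print(g2[179:193,338:362])
g=np.load('top0.npz')['frame'].astype(int).sum(2)//3; print(g[178:202,268:288])
for n,c in(('S',a),('T',b)): print(n,proj(c,[fk(q) for q in([-22,20,62],[-22,-20,62],[22,20,62],[22,-20,62],[0,0,62],[4,0,62],[0,4,62])]).round(1).tolist())
E
```

```text
[[117 117 121 117 117 118 116 117 116 116 115 114 116 117 119 114 118 117
  117 119 115 113 115 116]
 [116 116 121 120 118 115 112 118 119 116 114 114 114 113 119 118 118 122
  115 113 116 115 113 104]
 [114 120 118 119 115 115 117 114 115 116 117 120 130 129 126 120 120 118
  113 114 114 107  87  79]
 [120 117 116 118 116 116 116 114 107 114 125 138 155 156 151 149 145 147
  144 140 127  94  62  60]
 [119 115 119 117 119 115 107  95  92 128 156 163 171 171 166 166 166 167
  167 167 146 100  54  55]
 [114 121 118 118 115 100  82  84 115 154 169 172 177 173 166 155 163 169
  166 158 146 117  85  87]
 [117 115 115 107  97  92 114 134 154 170 171 178 173 158 144 129 150 156
  150 146 138 129 117 103]
 [117 115 105  90  86 119 155 168 171 170 168 163 151 142 134 126 138 141
  134 132 129 122 122 121]
 [113 102  84  88 125 155 171 170 168 168 166 168 155 147 140 143 139 139
  128 124 124 134 147 153]
 [101  84  76 110 147 162 164 172 168 173 169 168 159 138 116 123 135 124
  124 127 139 156 164 166]
 [ 75  67  75 104 122 131 129 140 145 144 146 148 149 126 103 104 117 105
  109 118 127 13
[... 3300 characters left out ...]
8 178 176 176 180 181 174 135 142
  135 135]
 [149 152 152 170 176 178 179 180 179 177 177 178 179 178 181 174 126 139
  138 137]
 [147 147 149 158 166 164 165 171 170 171 170 173 175 179 180 171 126 138
  139 139]
 [143 143 141 143 143 144 143 142 143 144 142 143 143 144 145 144 134 137
  139 136]
 [149 150 149 148 147 147 143 145 146 144 143 141 140 140 140 137 140 139
  138 136]
 [150 149 150 150 148 150 149 148 149 149 148 146 148 147 145 145 145 144
  145 145]]
S [[349.3, 181.8], [339.6, 188.8], [361.4, 183.1], [351.7, 190.2], [350.5, 185.9], [351.6, 186.1], [351.4, 185.2]]
T [[270.2, 198.0], [282.8, 198.7], [270.5, 184.3], [283.2, 185.0], [276.7, 191.5], [276.7, 190.3], [275.4, 191.5]]
```

The left panel shows the pin tip at scene (346.5,178.5), above and low-slope of the ear hole at about (351,186). It needs about 7 mm up the slope.

```bash
sed -i 's/^FO=.*/FO=np.array([-26.,81.2,0.])/' h.py; python3 -m creep '[[0.1,0.7,0.5,-0.013,0,0,0.1],[0,0.1,0.4,0,0,0,0.1],[0,0,0.2,0,0,0,0.1]]' 40;python3 -c "
from h import *
need(fk([1.5,0,66]),RT,.144)"
```

```text
time_s: 12.6
tool_pos: [0.518, 0.1649, 0.2621]
tool_rot: [154.5, -0.1, 85.3]
force: [-0.1, 0.4, -1.6]
grip_width: 0.0148
t 12.6 now-axes [-0.13 -0.57  0.94] target-axes [-0.13 -0.56  0.95] turn [ 0.009 -0.002 -0.001] | grasp in fork mm [ 8.3  1.6 75.5] F [-0.1  0.4 -1.6] w 14.8
```

```bash
python3 -m creep '[[-0.1,-0.4,0.3,0.009,0,0,0.1],[0,0,0,0,0,0,0.1]]' 40;python3 -c "
from h import *
need(fk([1.5,0,66]),RT,.144)"
```

```text
time_s: 12.8
tool_pos: [0.5153, 0.1638, 0.2569]
tool_rot: [155.1, -0.1, 85.3]
force: [0.2, 0.1, -1.2]
grip_width: 0.0149
t 12.8 now-axes [ 0.   -0.11  0.58] target-axes [ 0.   -0.11  0.58] turn [-0.002 -0.002 -0.001] | grasp in fork mm [ 2.3  0.2 71.8] F [ 0.2  0.1 -1.2] w 14.9
```

```bash
python3 -m creep '[[0,-0.1,0.4,0,0,0,0.1],[0,0,0.3,0,0,0,0.1],[0,0,0.3,0,0,0,0.1]]' 40;python3 - <<'E'
from h import *
need(fk([1.5,0,66]),RT,.144)
a=cam('scene');f=a['frame'];s,p,r=st();print(proj(a,p+r.as_matrix()[:,2]*.144))
cv2.imwrite('pics/g5.png',cv2.resize(f[150:210,320:380],(480,480),interpolation=cv2.INTER_CUBIC))
E
```

```text
time_s: 13.1
tool_pos: [0.5187, 0.1637, 0.247]
tool_rot: [155.1, -0.1, 85.3]
force: [-0.2, -0.3, -0.8]
grip_width: 0.0148
t 13.1 now-axes [-0.02  0.   -0.45] target-axes [-0.02  0.   -0.45] turn [-0.001 -0.002 -0.001] | grasp in fork mm [ 1.3  0.5 61.5] F [-0.2 -0.3 -0.8] w 14.8
[[351.43761947 186.29385883]]
```

View pics/g5.png

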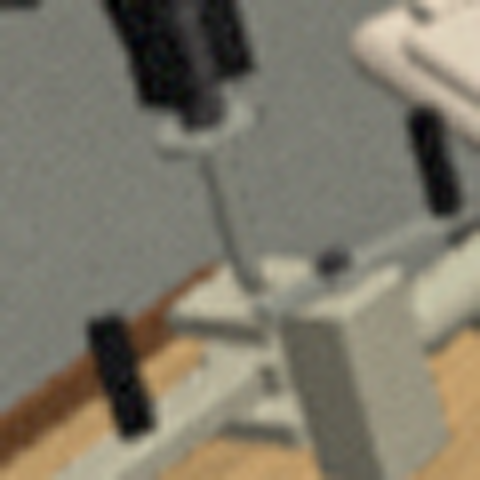

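The tip is at scene (351,186), at the mouth of the hole, with no contact force. Continuing down.

```bash
python3 -m creep '[[0,0,0.4,0,0,0,0.1],[0,0,0.4,0,0,0,0.1],[0,0,0.4,0,0,0,0.1]]' 40;python3 -c "
from h import *
need(fk([1.5,0,4]),RT,.144)"
```

```text
time_s: 13.45
tool_pos: [0.5241, 0.1632, 0.235]
tool_rot: [155.1, -0.1, 85.3]
force: [-0.2, 0.1, -2.0]
grip_width: 0.0149
t 13.4 now-axes [-0.02  0.03  4.43] target-axes [-0.01  0.02  4.43] turn [-0.002 -0.002 -0.001] | grasp in fork mm [ 1.1  0.4 48.3] F [-0.2  0.1 -2. ] w 14.9
```

```bash
python3 -m creep '[[0,0,0.4,0,0,0,0.1],[0,0,0.4,0,0,0,0.1],[0,0,0.4,0,0,0,0.1]]' 40;python3 -c "
from h import *
need(fk([1.5,0,4]),RT,.144)"; python3 -m creep '[[0,0,0.3,0,0,0,0.1],[0,0,0.3,0,0,0,0.1]]' 40;python3 -c "
from h import *
need(fk([1.5,0,4]),RT,.144)"
```

```text
time_s: 13.75
tool_pos: [0.5296, 0.1628, 0.2229]
tool_rot: [155.1, -0.1, 85.3]
force: [-0.2, 0.6, -2.0]
grip_width: 0.015
t 13.8 now-axes [-0.02  0.03  3.1 ] target-axes [-0.01  0.03  3.1 ] turn [-0.002 -0.002 -0.001] | grasp in fork mm [ 0.9  0.4 35. ] F [-0.2  0.6 -2. ] w 15.0
time_s: 13.95
tool_pos: [0.5323, 0.1625, 0.2167]
tool_rot: [155.1, -0.1, 85.3]
force: [0.3, -0.1, -0.6]
grip_width: 0.0147
t 13.9 now-axes [-0.01  0.05  2.42] target-axes [-0.01  0.04  2.42] turn [-0.002 -0.002 -0.001] | grasp in fork mm [ 0.7  0.3 28.2] F [ 0.3 -0.1 -0.6] w 14.7
```

Through the eye freely. Next is the lower ear.

```bash
python3 -m creep '[[0,0,0.4,0,0,0,0.1],[0,0,0.4,0,0,0,0.1],[0,0,0.4,0,0,0,0.1]]' 40;python3 -c "
from h import *
need(fk([1.5,0,4]),RT,.144)"; python3 -m creep '[[0,0,0.3,0,0,0,0.1],[0,0,0.3,0,0,0,0.1],[0,0,0.2,0,0,0,0.1]]' 40;python3 -c "
from h import *
need(fk([1.5,0,4]),RT,.144)"
```

```text
time_s: 14.25
tool_pos: [0.5379, 0.1621, 0.2051]
tool_rot: [155.1, -0.1, 85.3]
force: [0.5, 0.0, -2.0]
grip_width: 0.0151
t 14.2 now-axes [-0.02  0.03  1.13] target-axes [-0.02  0.03  1.13] turn [-0.002 -0.002 -0.001] | grasp in fork mm [ 0.9  0.4 15.3] F [ 0.5  0.  -2. ] w 15.1
time_s: 14.55
tool_pos: [0.5415, 0.1617, 0.1968]
tool_rot: [155.1, -0.1, 85.3]
force: [-0.0, 0.5, -1.1]
grip_width: 0.0152
t 14.6 now-axes [-0.01  0.05  0.23] target-axes [-0.01  0.05  0.23] turn [-0.002 -0.001 -0.   ] | grasp in fork mm [0.7 0.3 6.3] F [-0.   0.5 -1.1] w 15.2
```

```bash
for i in 1 2 ; do python3 -m creep '[[0,0,0.15,0,0,0,0.1],[0,0,0.15,0,0,0,0.1]]' 40;python3 -c "
from h import *
need(fk([1.5,0,4]),RT,.144)"; done
```

```text
time_s: 14.75
tool_pos: [0.5418, 0.1618, 0.1965]
tool_rot: [155.2, -0.0, 85.2]
force: [-14.7, -2.1, 15.8]
grip_width: 0.0149
t 14.8 now-axes [-0.01  0.03  0.19] target-axes [-0.01  0.03  0.19] turn [-0.004  0.    -0.001] | grasp in fork mm [0.6 0.1 5.9] F [-14.7  -2.1  15.8] w 14.9
time_s: 14.95
tool_pos: [0.5418, 0.1619, 0.1966]
tool_rot: [155.3, 0.0, 85.2]
force: [-12.3, -1.6, 12.2]
grip_width: 0.0148
t 14.9 now-axes [-0.03  0.03  0.2 ] target-axes [-0.03  0.03  0.2 ] turn [-0.005  0.001 -0.002] | grasp in fork mm [0.5 0.1 6. ] F [-12.3  -1.6  12.2] w 14.8
```

```bash
python3 -m creep '[[0,0,0,0,0,0,0.4],[0,0,0,0,0,0,0.4],[0,0,0,0,0,0,0.4],[0,0,-2,0,0,0,0.4],[0,0,-3,0,0,0,0.4],[0,0,-3,0,0,0,0.4],[0,-1,-1,0,0,0,0.4],[0,-3,0,0,0,0,0.4],[0,-3,0,0,0,0,0.4],[0,0,0,0,0,0,0.4]]';python3 - <<'E'
from h import *
a=cam('scene');f=a['frame'];b=cam('top')
cv2.imwrite('pics/g6.png',np.hstack([cv2.resize(f[145:215,320:390],(400,400),interpolation=cv2.INTER_CUBIC),cv2.resize(b['frame'][155:215,250:310],(400,400),interpolation=cv2.INTER_CUBIC)]))
for n,c in(('S',a),('T',b)):
    Q=(cloud(c)-N0)@RF*1000-FO; m=(abs(Q[...,:2])<25).all(-1)&(Q[...,2]>50)&(Q[...,2]<150); q=Q[m]; print(n,np.histogram(q[:,2],np.arange(56,116,3)))
    print(proj(c,[fk([0,0,66]),fk([0,0,106])]))
    for x in blobs(c,(250,145,400,215),(0,0,0),(180,255,80)): print(n,*x)
need(fk([54,46,140]))
E
```

```text
time_s: 15.95
tool_pos: [0.4404, 0.1713, 0.2534]
tool_rot: [154.9, -0.2, 85.1]
force: [0.1, 0.3, -1.0]
grip_width: 0.0346
S (array([13, 19, 29, 34,  7,  6,  7,  6,  7,  7,  7,  6,  6,  6,  8,  9, 10,
        1,  0]), array([ 56,  59,  62,  65,  68,  71,  74,  77,  80,  83,  86,  89,  92,
        95,  98, 101, 104, 107, 110, 113]))
[[350.68517706 184.59706754]
 [346.58236502 170.98401865]]
S [334.45 196.12] [332.27 189.1 ] [336.87 203.89] 72.4
S [360.96 182.43] [362.59 181.56] [359.53 183.19] 6.0
S [387.04 186.97] [388.39 177.93] [386.28 192.05] 92.3
S [348.34 177.16] [346.25 170.12] [350.5  184.44] 73.8
S [373.79 169.74] [371.83 162.92] [375.77 176.58] 55.5
S [315.5  147.25] [310.76 145.93] [319.91 148.49] 39.2
T (array([ 2, 27, 43, 58, 25,  4,  1,  2,  1,  0,  3,  1,  0,  0,  3,  1,  7,
       10,  3]), array([ 56,  59,  62,  65,  68,  71,  74,  77,  80,  83,  86,  89,  92,
        95,  98, 101, 104, 107, 110, 113]))
[[276.42296092 191.13325393]
 [274.8281453  193.62632529]]
T [318.67 197.34] [315.79 196.89] [322.65 197.98] 9.8
T [276.09 193.14] [277.89 190.38] [274.25 195.96] 22.8
T [297.74 192.6 ] [298.88 189.99] [296.62 195.15] 16.2
T [322.47 184.79] [316.44 184.18] [330.21 185.56] 65.2
T [253.38 182.04] [253.71 180.23] [252.98 184.19] 6.6
T [262.46 175.33] [264.36 173.69] [260.48 177.04] 13.7
T [253.5  171.13] [253.34 168.78] [253.7  174.07] 11.2
t 16.1 now-axes [ 4.5  11.7   5.49] target-axes [ 4.45 11.75  5.42] turn [ 0.004 -0.003 -0.006] | grasp in fork mm [-63.2   1.7 194.2] F [ 0.3 -0.1  0.3] w 34.8
```

View pics/g6.png

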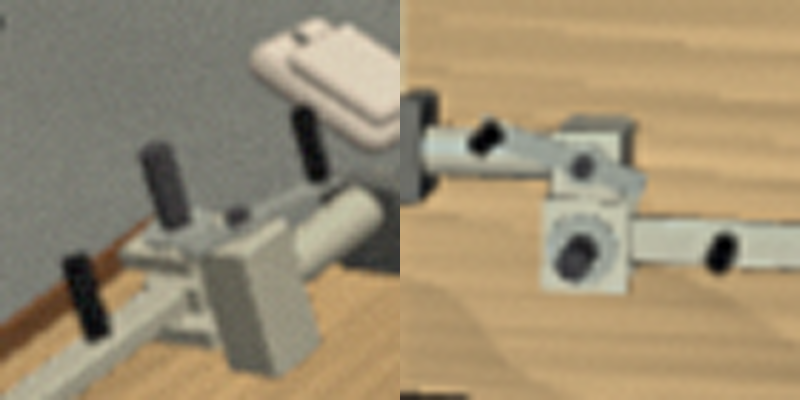

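Pin seated: it stands in the upper ear with the flange flat. The scene depth peaks at fork z 65-68 mm and the grip top is at about 106 mm, both as expected. The keeper post is at scene (373.8,169.7), which is fork (54,43) or about 1.25 rad. Moving to it.

```bash
python3 -m creep '[[1,3,0.5,0,0,0,0.4],[1.3,3.2,1,0,0,0,0.4],[1.3,3.2,1.5,0,0,0,0.4],[0.6,2,1.5,0,0,0,0.4],[0,0,0,0,0,0,0.4]]';python3 -c "
from h import *
need(fk([54,43,97]))"
```

```text
time_s: 16.55
tool_pos: [0.5799, 0.2022, 0.2671]
tool_rot: [154.3, -0.4, 84.9]
force: [0.2, 0.1, 0.4]
grip_width: 0.0347
t 16.6 now-axes [-0.09 -0.9   5.11] target-axes [-0.06 -0.84  5.12] turn [ 0.012 -0.004 -0.009] | grasp in fork mm [ 63.   43.8 148.2] F [0.2 0.1 0.4] w 34.7
```

```bash
python3 -m creep '[[-0.1,-0.8,1,0.012,-0.004,-0.009,0.4],[0,0,1.3,0,0,0,0.4],[0,0,1.2,0,0,0,0.4]]';python3 -c "
from h import *
need(fk([54,43,97]))"
```

```text
time_s: 16.85
tool_pos: [0.5892, 0.2003, 0.231]
tool_rot: [154.9, -0.0, 85.2]
force: [0.7, -0.4, -0.1]
grip_width: 0.0347
t 16.9 now-axes [ 0.06 -0.17  1.45] target-axes [ 0.06 -0.16  1.45] turn [ 0.002 -0.    -0.001] | grasp in fork mm [ 55.7  42.4 111.5] F [ 0.7 -0.4 -0.1] w 34.7
```

```bash
python3 -m creep '[[0,-0.2,0.8,0,0,0,0.4],[0,0,0.6,0,0,0,0.4],[0,0,0,0,0,0,0.1],[0,0,0,0,0,0,0.1],[0,0,0,0,0,0,0.1],[0,0,0,0,0,0,0.1]]' 15;python3 -c "
from h import *
need(fk([54,43,97]))"
```

```text
time_s: 17.45
tool_pos: [0.5919, 0.1999, 0.2138]
tool_rot: [155.1, 0.0, 85.3]
force: [1.6, 3.3, -1.8]
grip_width: 0.0127
t 17.4 now-axes [ 0.07  0.31 -0.22] target-axes [ 0.07  0.31 -0.22] turn [-0.001  0.     0.   ] | grasp in fork mm [50.8 42.3 94.8] F [ 1.6  3.3 -1.8] w 12.7
```

```bash
python3 -m creep '[[-0.2,0.6,-0.1,0,0,0,0.1],[-0.28,0.6,0,0,0,0,0.1],[-0.33,0.46,0,0,0,0,0.1],[-0.4,0.42,0,0,0,0,0.1]]' 20;python3 -c "
from h import *
need(fk([73,31,95]))"
```

```text
time_s: 17.85
tool_pos: [0.6071, 0.1904, 0.2213]
tool_rot: [155.4, -0.2, 85.6]
force: [-0.3, 5.7, -5.3]
grip_width: 0.0116
t 17.9 now-axes [-0.31  0.45 -0.02] target-axes [-0.31  0.45 -0.02] turn [-0.008 -0.005  0.004] | grasp in fork mm [68.1 34.3 94.8] F [-0.3  5.7 -5.3] w 11.6
```

```bash
python3 -m creep '[[-0.45,0.4,0,0,0,0,0.1],[-0.5,0.36,0,0,0,0,0.1],[-0.5,0.3,0,0,0,0,0.1],[-0.55,0.2,0,0,0,0,0.1]]' 20;python3 -c "
from h import *
need(fk([82,17,95]))"
```

```text
time_s: 18.25
tool_pos: [0.62, 0.1706, 0.2281]
tool_rot: [155.2, -0.4, 85.7]
force: [3.1, 5.1, -5.7]
grip_width: 0.0115
t 18.2 now-axes [ 0.17 -0.25 -0.01] target-axes [ 0.17 -0.25 -0.01] turn [-0.003 -0.01   0.004] | grasp in fork mm [84.3 15.8 94.9] F [ 3.1  5.1 -5.7] w 11.5
```

```bash
python3 -m creep '[[-0.5,0,0,0,0,0,0.1],[-0.5,0,0,0,0,0,0.1],[-0.5,0,0,0,0,0,0.1]]' 20;python3 -c "
from h import *
need(fk([85,0,95]))"
```

```text
time_s: 18.55
tool_pos: [0.6229, 0.1546, 0.23]
tool_rot: [154.7, -0.6, 85.8]
force: [2.2, 4.1, -5.9]
grip_width: 0.0115
t 18.6 now-axes [ 0.03 -0.4  -0.02] target-axes [ 0.03 -0.4  -0.02] turn [ 0.005 -0.013  0.003] | grasp in fork mm [89.3  0.3 94.8] F [ 2.2  4.1 -5.9] w 11.5
```

```bash
for i in 1 2; do python3 -m creep '[[-0.3,-0.1,0,0,0,0,0.1],[-0.3,0,0,0,0,0,0.1]]' 20;python3 -c "
from h import *
need(fk([85,0,95]))"; done
```

```text
time_s: 18.75
tool_pos: [0.6227, 0.1532, 0.2301]
tool_rot: [154.5, -1.0, 86.0]
force: [3.7, 11.1, -9.9]
grip_width: 0.0113
t 18.8 now-axes [ 0.18 -0.41 -0.  ] target-axes [ 0.18 -0.41 -0.  ] turn [ 0.009 -0.022  0.004] | grasp in fork mm [89.5 -0.7 95. ] F [ 3.7 11.1 -9.9] w 11.3
time_s: 18.95
tool_pos: [0.6224, 0.1527, 0.23]
tool_rot: [154.2, -1.4, 86.4]
force: [3.1, 10.2, -8.5]
grip_width: 0.0114
t 18.9 now-axes [ 0.23 -0.38 -0.  ] target-axes [ 0.23 -0.38 -0.  ] turn [ 0.013 -0.031  0.007] | grasp in fork mm [89.5 -0.7 95. ] F [ 3.1 10.2 -8.5] w 11.4
```

```bash
python3 -m creep '[[0,0,0,0,0,0,0.35],[0,0,0,0,0,0,0.35],[0,0,0,0,0,0,0.35],[0,0,-2,0,0,0,0.35],[0,0,-3,0,0,0,0.35],[0,0,-3,0,0,0,0.35],[0,-2,-2,0,0,0,0.35],[0,-3.5,-1,0,0,0,0.35],[0,-4,0,0,0,0,0.35],[0,-4,0,0,0,0,0.35],[0,-4,0,0,0,0,0.35],[0,-3,0,0,0,0,0.35],[0,0,0,0,0,0,0.35]]';python3 - <<'E'
from h import *
a=cam('scene');f=a['frame'];b=cam('top')
cv2.imwrite('pics/g7.png',np.hstack([cv2.resize(f[145:215,320:390],(400,400),interpolation=cv2.INTER_CUBIC),cv2.resize(b['frame'][155:215,250:310],(400,400),interpolation=cv2.INTER_CUBIC)]))
for n,c,z in(('S',a,(-30.3,85.1,0)),('T',b,(-27.7,79.3,0))):
    for x in blobs(c,(250,145,400,215),(0,0,0),(180,255,80)): print(n,*x,'z64',(onplane(c,[x[0]],.064)[0]-z)[:2].round(1),'z90',(onplane(c,[x[0]],.09)[0]-z)[:2].round(1))
print(env.get_obs()['time_s'],env.get_obs()['tool_pos'],env.get_obs()['force'])
E
```

```text
time_s: 20.25
tool_pos: [0.4172, 0.1648, 0.2381]
tool_rot: [154.1, -0.1, 84.5]
force: [-0.1, 0.0, 0.2]
grip_width: 0.0307
S [334.44 196.12] [332.25 189.1 ] [336.87 203.89] 72.2 z64 [ -0.4 -64.7] z90 [  45.7 -102.9]
S [361.03 182.45] [359.47 183.11] [362.68 181.75] 6.6 z64 [23.9 15.5] z90 [ 68.7 -27.1]
S [386.99 186.92] [388.34 177.81] [386.24 191.99] 92.3 z64 [117.2   7. ] z90 [156.8 -35. ]
S [373.45 178.23] [371.44 171.08] [375.53 185.62] 66.3 z64 [44.7 43. ] z90 [88.3 -1.1]
S [348.32 177.21] [346.27 170.29] [350.44 184.39] 71.4 z64 [-40.4  36.1] z90 [ 7.9 -7.6]
S [318.66 145.41] [315.13 145.5 ] [322.64 145.31] 10.7 z64 [-358.  233.] z90 [-292.2  178.5]
S [307.26 148.39] [302.82 143.94] [310.93 152.07] 54.4 z64 [-390.6  206.4] z90 [-323.   153.3]
T [318.68 197.34] [315.79 196.88] [322.65 197.97] 9.8 z64 [ -11.7 -131.5] z90 [  -6.2 -131.5]
T [276.09 193.13] [277.89 190.39] [274.24 195.95] 22.7 z64 [-5.1  3. ] z90 [ 0.2 -0. ]
T [297.74 192.63] [298.87 189.98] [296.6  195.26] 16.3 z64 [ -0.  -65.1] z90 [  5.2 -66.6]
T [322.49 184.81] [316.4  184.15] [330.47 185.68] 65.0 z64 [  28.9 -141.4] z90 [  33.4 -141.1]
T [253.37 182.04] [253.67 180.22] [253.01 184.19] 6.8 z64 [26.6 75.4] z90 [31.2 70.7]
T [253.51 171.12] [253.26 168.73] [253.81 174.03] 11.1 z64 [61.1 75.4] z90 [64.9 70.7]
T [276.73 165.73] [278.4  163.92] [275.16 167.44] 12.2 z64 [81.4  3.3] z90 [84.8  0.2]
20.35 [0.41955553 0.16500756 0.24087753] [-0.02074151  0.78279138  0.61031799]
```

View pics/g7.png

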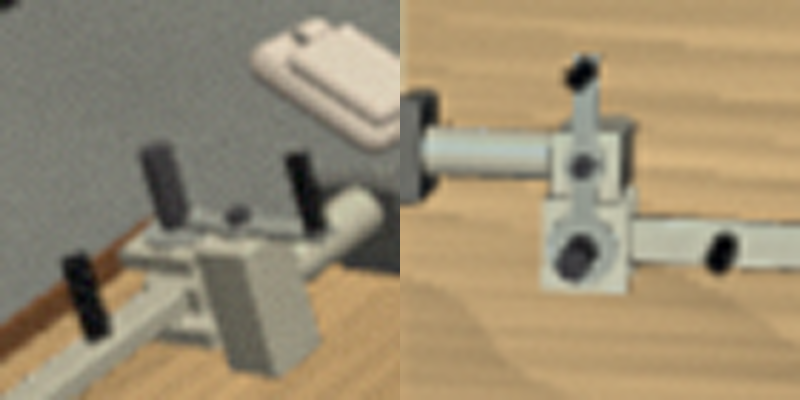

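The keeper lies straight over the flange rim in the top panel. Its post is at fork (84.8,0.2), the link post at (0,-65), and the pin is seated. Handing in.

```bash
python3 -c "
from h import *
print(order.sign_off())"
```

```text
the job is handed in; nothing more can be done
None
```

The elbow is together and handed in at about 20.4 s of robot time. I swung the lower arm home, threaded the long pin through both ears and the eye, and swung the keeper shut. No verdict is reported on hand-in.

My last checks:
- **Arm:** it stopped hard at about 20 N. Its post reads fork (0, -65) mm against the ideal (0, -65). That reading is relative, because I used the arm's home position to correct the camera offsets.
- **Pin:** it went down without resistance and stopped at about 20 N. Scene depth put the flange at fork z 65–68 mm and the grip top at about 106 mm, as expected when seated. By arm kinematics it stopped about 2 mm high (tip at z 6 instead of 4 mm), which I put down to height calibration.
- **Keeper:** it met its stop at about 11 N. Its post reads (84.8, 0.2) mm in the top view and (88, -1) mm in the scene view, against (85, 0) when shut.
- **Robot and bystanders:** the robot was clear and touching nothing. I did not touch the spare pin, mug or mouse, but took no final picture of the rack or mug.

The two cameras disagreed by up to about 5 mm, so I also relied on touch and on comparing positions within one view.

I viewed 11 pictures, one over the budget.

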